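# Centre-punch the bracket blank

## Robot

A 6-joint arm with a two-finger parallel gripper is mounted at the origin on a cart in front of the work surface, level with it; the furniture and walls round the work are solid. World frame = base frame: x ahead of the robot, y to its left, z up, the work surface at z = 0. Lengths are in m, angles in rad, forces in N, time in s.
With the tool pointing down it reaches from about 0.35 to 0.775 m from the base axis. Payload 5.5 kg.
Tool frame: the origin (TCP) lies midway between the tips of the shut fingers; the grasp point (between the pads) lies 19 mm behind it; x points along the fingers, y is the direction in which the jaws open and shut, and the axes are right-handed (so a half turn about x gives the same grasp; the last joint's range is limited). The gripper opens to 85 mm and grips with 20 to 120 N. Pads are 22 mm wide; open, the fingers measure 114 mm over their backs; the gripper's body (76 mm by 85 mm) begins 54 mm behind the grasp point. The pads swing forward as they close: fully open they stand 13 mm farther back than shut.
Start: joints at [-1.43, 0.313, 0.046, 1.304, 0, 1.431], TCP at [0.159, -0.553, 0.206] pointing down, gripper open.
Joint ranges: [-2.76, 2.76], [-0.86, 1.69], [-1.03, 1.26], [-2.2, 2.34], [-1.47, 1.5], [-3.14, 3.14]. Speed limits (rad/s): [2.57, 2.57, 3.14, 3.14, 3.14, 3.14].

## Interface

Orientations are given as a unit quaternion [w, x, y, z].
In Python, from workcell import env, optics, order, models gives the robot as it stands. The module is installed in compiled form; this text tells all that it offers.
- The arm moves only by the tool servo_tool, never from a script. Its argument "moves" is a list of rows, each a list of 5 numbers: the shift along the tool's x, y, z in cm, then the turn about the tool's x in rad, then the closure, from -1 (fully open) to 1 (shut). A call has exactly 10 rows; each row shifts and turns the commanded pose from where the row before left it, along the tool's axes as they then stand; what a row does not reach is not made up. A row lasts 1/8 s, in which the tool goes at most 62.5 mm and 10.7 degrees, less where a joint would pass 70% of its speed; a pose out of reach is approached as far as the arm can. A call is refused whole if a number of a shift passes 6.25 or a number of a turn 0.188, either way. A call with a gripper value outside its range is refused whole. The fingers move at their own pace and stop on an object; "grip_force" is the grip in N (left out, the last holds). Time passes only in rows, so rows that do not move let the fingers close, or fill a call up. It gives the time, the measured TCP pose, the force and the opening at its end, in the units of the state.
- env.get_state(): the state, without advancing time (a new reading comes with each control period).
- optics.read_camera(name): name is "scene" or "top" or "wrist"; returns a dict with "pixels" (480x640x3 uint8, blue, green, red), "vertical_fov" (degrees; the focal length in pixels is half the picture's height over the tangent of half this angle, whatever the lens; pixels are square), "cx", "cy" (the principal point, pixels), "extrinsics" (4x4, takes a point from world to camera coordinates). Camera axes: x right, y up, looking along -z (the intrinsics and any distortion apply to the point x, -y, -z); pixel columns grow to the right and rows downward; lengths in m; the calibration is good to about 2 mm. The wrist camera is an equidistant fisheye: a pixel r from the principal point sees the ray r / f radians off the axis. A picture is of the moment at which its call begins. There is no depth.
- order.hand_in(): hands the job in, once; it reports no verdict.
Trained networks look in a picture, given as the dict that the camera call returned (one of the last four; its "shot" number tells which), for a name from the list of things; names that differ only in an ending like _2 or _b are one class to them, and where a whole thing is asked for, a point or a joint stands for the part that bears it (a point fixed in the world has none). Each returns a list of dicts, best first, with "conf" (0 to 1); they miss things now and then, are a little off and sometimes report something else, mostly with a low value. They report only what shows in the picture. A call takes as long as a camera call. They do not tell look-alikes from the thing itself.
- models.outline_of(name, picture): "pixels" (480x640 bool, what is visible of it) and "location" ([column, row] in pixels, amid what is visible of it).
- models.pinpoint(name, picture): "location" ([column, row] in pixels: a listed point, or the origin of a listed thing).
The state is a dict: "clock": time; "joint_pos": joint angles; "qvel": joint speeds; "tau": joint torques, N m; "tcp_pos": TCP position; "orientation": TCP orientation; "wrist_force": force on the tool from outside, world axes, zero at the start; "ft_torque": the same for the moment, N m; "finger_gap": finger opening in m.
Only numpy, scipy, OpenCV 4.12 (cv2) and the standard library are available. Lean on these libraries where they do the work, as an engineer would, in place of code of your own. Each camera call takes 0.05 s, during which the arm holds its last target.

## Task

Take the spring-loaded centre punch out of its stand, set its point on the scribed cross of the bracket blank and, holding it upright, press straight down until the hidden spring inside it snaps. Stop as soon as it snaps - do not go on to ram it against its hard stop (no more than 12 N on the blank once it has snapped, 20 N at any time) - and let it snap nowhere but on the cross. Then put the punch back in its hole in the stand and let go, leaving the plain drift and the other things on the bench where they are.

Things in the scene. Friction and masses are not known exactly. Their poses are not given: they have to be found in the camera images.
- punch: steel spring-loaded centre punch, 122 mm long, 170 g, nose down in a hole of the stand; the taller of the two tools there, with domed cap. Origin on its axis under its collar (28 mm across, 5 thick; rests on the stand's top), z up its axis. Ringed round grip, diameter 16, from z = 5 to 50 mm; cap, diameter 19, to z = 60. Below: barrel, diameter 14, to z = -40; nose, diameter 8, to z = -62
- punch_point (a point): point of the punch's nose, 62 mm below the punch's origin while the nose is out. Pressed, the nose slides up into the barrel against a spring: the force climbs to about 14 N at 2 to 4 mm travel, then the spring snaps and the force falls to about 4 N at 7 mm (it counts as snapped from 5.5 mm); hard stop at 8.5 mm. Lifted off, the nose springs out again
- block: steel bench block fixed to the bench, 110 (x) by 92 (y) by 14 mm high, two rails along x (top at 24 mm); on it the aluminium bracket blank, 96 by 66 mm, clamped by a 9 mm wide strap at each x end (screws stand 7 mm above the blank). Blank's thickness is unknown, 2 to 14 mm: its upper face is 16 to 28 mm above the bench. Origin: middle of the underside
- cross (a point): the scribed cross on the blank (lines 18 mm long, at x = +16, y = +6 mm of the block; the two round holes near the other end are drilled already). The point given lies under the blank, at the height of the block's top (14 mm above the bench): only its x and y tell where to punch
- stand: dark wooden tool stand fixed to the bench, 118 mm (x) by 52 mm (y), 70 mm high, with two through holes 20 mm in diameter, 60 mm apart along its x axis. Origin in the middle of its underside
- stand_hole0 (a point): centre of the mouth of one hole (x = -30 mm), on the stand's top. The punch starts in this hole or in the other
- stand_hole1 (a point): centre of the mouth of the other hole (x = +30 mm), on the stand's top
- drift: plain solid steel drift standing in the other hole, to be left alone: same collar, but only 32 mm high above the stand's top, with a plain flat-ended rod 13 mm in diameter. Origin under its collar
- thread_lock: small squeeze bottle with a white pointed nozzle, 29 mm in diameter, 77 mm high; bystander, origin under its middle
- powder_tub_0: small white screw tub, 28 mm in diameter, 52 mm high; bystander, origin under its middle
- wax_tin: flat round tin with a black rim, 47 mm in diameter, 12 mm high; bystander, origin under its middle
- black_cap: black screw cap, 36 mm in diameter, 19 mm high; bystander, origin under its middle
- needle_oiler_0: small oiler with an upright needle tip, 25 mm in diameter, 92 mm high; bystander, origin under its middle
- red_block: pair of magnetic jaw pads standing together, 16 x 29 x 44 mm; bystander, origin under its middle
There are look-alikes about, which are no part of the job. Leave any purple look-alike of the punch alone.

How it is judged:
On the way:
1. the upright punch snaps (nose driven 5.5 mm or more into the barrel) with its point within 3 mm of the cross, pressing on the blank (z of punch_point in the frame of punch above -0.0565 m and horizontal distance between punch_point and cross below 0.003 m and angle between punch's own z axis and vertical below 0.12 rad and contact force between punch and block above 1.5 N), for 0.05 s.
At the end, for the whole second after the job is handed in: The punch has snapped on the cross and stands in its hole in the stand again, released and at rest: axis within 6 mm of the hole's, collar down on the stand's top within 4 mm, tilted less than 0.12 rad, nose out again (((horizontal distance between punch and stand_hole0 below 0.006 m and z of punch in the frame of stand between 0.066 and 0.074 m) or (horizontal distance between punch and stand_hole1 below 0.006 m and z of punch in the frame of stand between 0.066 and 0.074 m)) and angle between punch's own z axis and vertical below 0.12 rad and linear speed of punch below 0.02 m/s and z of punch_point in the frame of punch below -0.06 m); the robot touches nothing.
It fails at once if the nose is rammed against its hard stop: pressed in more than 7.5 mm with over 12 N on the blank (z of punch_point in the frame of punch above -0.0545 m and contact force between punch and block above 12 N).
It fails at once if the punch presses on the blank or its block with more than 20 N (contact force between punch and block above 20 N).
It fails at once if the punch snaps elsewhere than within 6 mm of the cross (z of punch_point in the frame of punch above -0.0565 m and horizontal distance between punch_point and cross above 0.006 m).
It fails at once if the drift is taken out of its hole or shifted by more than 10 mm (distance of drift from where it was at the start of the episode above 0.01 m).
It fails at once if another thing on the bench is shifted by more than 20 mm (distance of any of thread_lock, powder_tub_0, wax_tin, black_cap, needle_oiler_0, red_block from where it was at the start of the episode above 0.02 m).
It also fails if it takes over 58 s, if anything falls off the work surface, if the arm or the gripper's body presses on something with over 40 N, if the wrist force passes 120 N, or if a joint passes its speed limit or range.

## Working session

There is one attempt and no reset: what is moved stays moved. The work goes in short steps, Python scripts to look and compute and a tool call to move; the robot and the scene stay as the last step left them, time stands still between calls to the robot, and variables do not carry over. Pictures are saved under pics/ and viewed, and the job is handed in when it is done.

Besides the shell and the picture viewer there is one more tool, called after "Emit:" by a JSON object that holds its "name" and its "arguments". servo_tool: Moves the arm, as the interface text tells. Its arguments: {"type":"object","properties":{"moves":{"type":"array"},"grip_force":{"type":"number"}},"required":["moves"]}

```bash
mkdir -p pics; ls; cat > h.py <<'E'
import numpy as np, cv2
from workcell import env, optics, order, models
def cam(n,save=None):
    p=optics.read_camera(n)
    if save: cv2.imwrite('pics/'+save,p['pixels'])
    return p
def ray(p,uv,fish=False):
    f=240/np.tan(np.radians(p['vertical_fov'])/2)
    d=np.array([(uv[0]-p['cx'])/f,(uv[1]-p['cy'])/f])
    if fish:
        r=np.linalg.norm(d); s=np.sin(r)/r if r>1e-9 else 1
        v=np.array([d[0]*s,-d[1]*s,-np.cos(r)])
    else: v=np.array([d[0],-d[1],-1])
    E=np.array(p['extrinsics']);R=E[:3,:3]
    o=-R.T@E[:3,3]; w=R.T@v
    return o,w/np.linalg.norm(w)
def atz(p,uv,z,fish=False):
    o,w=ray(p,uv,fish); return o+w*(z-o[2])/w[2]
def proj(p,X,fish=False):
    f=240/np.tan(np.radians(p['vertical_fov'])/2)
    E=np.array(p['extrinsics']);c=E[:3,:3]@np.array(X)+E[:3,3]
    q=np.array([c[0],-c[1]]);z=-c[2]
    if fish:
        n=np.linalg.norm(q);t=np.arctan2(n,z);k=q/n*t if n>1e-9 else q*0
    else:k=q/z
    return np.array([p['cx'],p['cy']])+f*k
def tri(rs):
    A=np.zeros((3,3));b=np.zeros(3)
    for o,w in rs:
        M=np.eye(3)-np.outer(w,w);A+=M;b+=M@o
    x=np.linalg.solve(A,b)
    return x,[np.linalg.norm((np.eye(3)-np.outer(w,w))@(x-o)) for o,w in rs]
E
python3 - <<'E'
from h import *
np.set_printoptions(precision=4,suppress=True)
s=env.get_state();print(s)
for n in ['scene','top','wrist']:
    p=cam(n,n+'0.png')
    E=np.array(p['extrinsics']);print(n,p['vertical_fov'],p['cx'],p['cy'],-E[:3,:3].T@E[:3,3],E[:3,:3].tolist(), [k for k in p])
    for nm in ['punch','drift','stand','block','cross','stand_hole0','stand_hole1','punch_point']:
        print(nm,[(round(d['conf'],2),np.round(d['location'],1).tolist()) for d in models.pinpoint(nm,p)][:4])
E
```

```text
pics
{'clock': 0.0, 'joint_pos': array([-1.4296,  0.314 ,  0.045 ,  1.3036, -0.    ,  1.4312]), 'qvel': array([-0.0006, -0.0002, -0.0007, -0.0007, -0.0005,  0.0005]), 'tau': array([  0.    , -48.0629,  29.8534,   0.0195,  -0.    ,  -0.    ]), 'tcp_pos': array([ 0.1592, -0.5519,  0.2046]), 'orientation': array([-0.0983, -0.7001, -0.0996,  0.7002]), 'wrist_force': array([-0.3883, -0.3945,  0.1535]), 'ft_torque': array([0.0472, 0.0139, 0.0082]), 'finger_gap': 0.08530636825146919}
scene 44.23491633419939 315.93825594274705 238.9074349457373 [ 0.211  -0.8543  0.7919] [[0.9141880680228041, -0.40507152160430904, 0.013313101438164502], [0.2949250782090021, 0.6874161306675011, 0.6636853633624408], [-0.27799168068153957, -0.6028068726244673, 0.7478933746120244]] ['pixels', 'vertical_fov', 'cx', 'cy', 'extrinsics', 'shot']
punch [(0.97, [247.6, 374.0]), (0.67, [358.2, 282.8])]
drift [(0.67, [455.2, 313.0]), (0.63, [328.3, 287.1])]
stand [(0.64, [339.7, 307.8])]
block [(0.58, [276.1, 209.7])]
cross [(0.57, [284.1, 199.4])]
stand_hole0 [(0.9, [321.7, 288.6]), (0.89, [360.2, 280.1]), (0.65, [324.8
[... 587 characters left out ...]
.6])]
block [(0.93, [247.8, 259.6])]
cross [(0.73, [243.9, 246.6])]
stand_hole0 [(0.7, [360.8, 265.1]), (0.61, [364.7, 238.3])]
stand_hole1 [(0.7, [360.8, 265.1]), (0.61, [364.7, 238.3])]
punch_point [(0.38, [405.7, 364.8])]
wrist 65.70646984690485 316.6464363200552 234.47048975798427 [ 0.2332 -0.531   0.3743] [[0.2761746830701572, -0.9611073227433906, 0.0005085274138864316], [0.9168483282016918, 0.26329805072665385, -0.30010544739692313], [0.28829964881154674, 0.08334776933173946, 0.9539058977921052]] ['pixels', 'vertical_fov', 'cx', 'cy', 'extrinsics', 'shot']
punch [(0.56, [237.6, 33.7])]
drift []
stand []
block []
cross []
stand_hole0 []
stand_hole1 []
punch_point [(0.57, [261.3, 88.8])]
```

View pics/scene0.png

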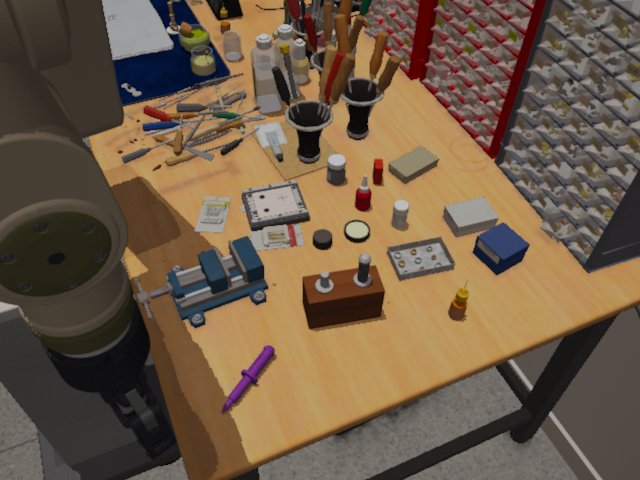

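View pics/top0.png

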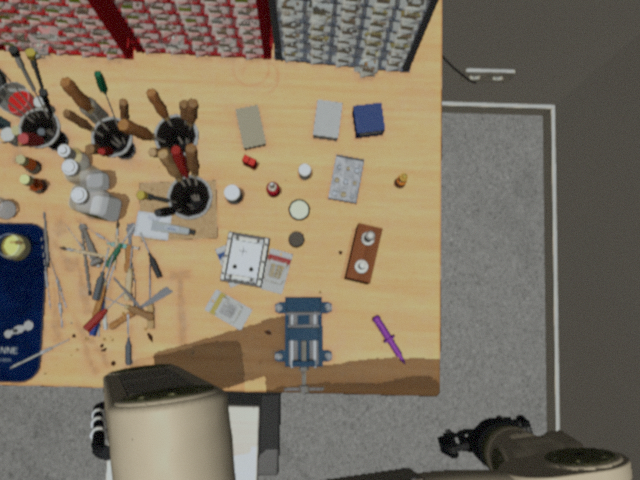

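View pics/wrist0.png

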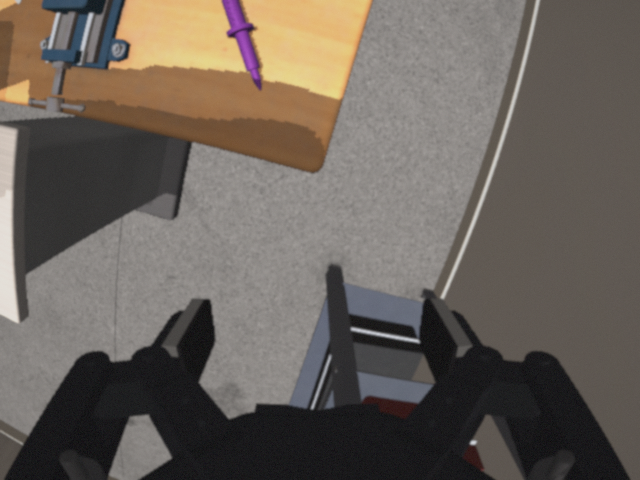

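The purple tool lying at scene (250,378) / top (388,338) is the look-alike. The stand holds two tools: a tall one with a domed cap at scene (364,268) / top (369,238), and a short one at scene (324,282) / top (361,266). The tall one fits the punch. I'll confirm with an enlarged crop and work out positions.

```bash
python3 - <<'E'
from h import *
np.set_printoptions(precision=4,suppress=True)
S=cam('scene');T=cam('top')
a=cv2.resize(S['pixels'][170:340,230:410],None,fx=3,fy=3,interpolation=cv2.INTER_CUBIC)
cv2.imwrite('pics/c1.png',a)
b=cv2.resize(T['pixels'][190:300,210:400],None,fx=4,fy=4,interpolation=cv2.INTER_CUBIC)
cv2.imwrite('pics/c2.png',b)
def best(nm,p): return [(d['conf'],np.array(d['location'])) for d in models.pinpoint(nm,p)]
for nm,z in [('cross',.014),('block',0),('stand',0),('stand_hole0',.07),('punch',.07),('drift',.07),('thread_lock',0),('powder_tub_0',0),('wax_tin',0),('black_cap',0),('needle_oiler_0',0),('red_block',0)]:
  for n,p in(('S',S),('T',T)):
    for c,uv in best(nm,p)[:3]:
        print(nm,n,round(c,2),uv.round(1),atz(p,uv,z)[:2])
E
```

```text
cross S 0.68 [281.9 199.6] [ 0.4814 -0.1124]
cross S 0.49 [323.9 285.1] [ 0.471  -0.3255]
cross T 0.58 [242.5 247.2] [ 0.4891 -0.1115]
cross T 0.44 [293.9 237.8] [ 0.5131 -0.2228]
block S 0.76 [275.1 207.1] [ 0.4671 -0.1126]
block S 0.38 [356.5 232.5] [ 0.5792 -0.2308]
block T 0.78 [247.2 259.3] [ 0.4642 -0.1214]
stand S 0.64 [340.3 309.4] [ 0.4797 -0.3714]
stand_hole0 S 0.79 [357. 279.] [ 0.5041 -0.3731]
stand_hole0 S 0.68 [321.4 287.7] [ 0.4467 -0.3666]
stand_hole0 T 0.84 [363.  238.7] [ 0.5084 -0.3686]
stand_hole0 T 0.78 [365.6 261.5] [ 0.4607 -0.375 ]
punch S 0.96 [248.2 376.1] [ 0.2946 -0.4632]
punch S 0.64 [359.8 281.2] [ 0.5061 -0.3786]
punch S 0.52 [398.1 220.1] [ 0.6239 -0.2883]
punch T 0.6 [389.  341.7] [ 0.2966 -0.4264]
punch T 0.48 [365.4 236.9] [ 0.5124 -0.3736]
drift S 0.56 [323.  287.8] [ 0.4489 -0.3677]
drift T 0.53 [361.4 265. ] [ 0.4531 -0.3664]
thread_lock S 0.61 [360.3 206.9] [ 0.615  -0.1752]
thread_lock T 0.52 [272.7 190.2] [ 0.6202 -0.1719]
thread_lock T 0.48 [293.2 241.1] [ 0.5075 -0.2211]
powder_tub_0 S 0.88 [399.9 222.1] [ 0.6645 -0.2392]
powder_tub_0 T 0.61 [303.3 174.3] [ 0.6583 -0.2388]
powder_tub_0 T 0.19 [247.1 260.7] [ 0.4611 -0.1213]
wax_tin S 0.76 [355.7 234.4] [ 0.5758 -0.2344]
wax_tin T 0.65 [299.9 209.8] [ 0.5779 -0.2337]
black_cap S 0.75 [320.8 242.5] [ 0.5098 -0.2273]
black_cap T 0.63 [295.3 241.3] [ 0.5072 -0.2258]
needle_oiler_0 S 0.76 [453.5 312. ] [ 0.6462 -0.4489]
needle_oiler_0 T 0.66 [398.4 182.8] [ 0.6457 -0.4517]
red_block S 0.57 [374.7 178.3] [ 0.677  -0.1154]
red_block T 0.42 [253.6 164.4] [ 0.6774 -0.1272]
```

View pics/c1.png

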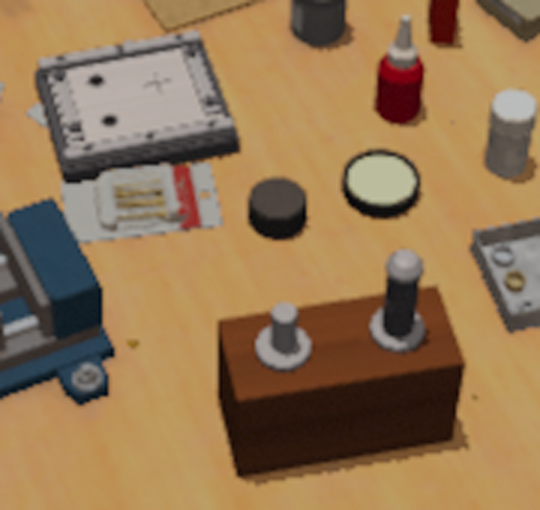

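View pics/c2.png

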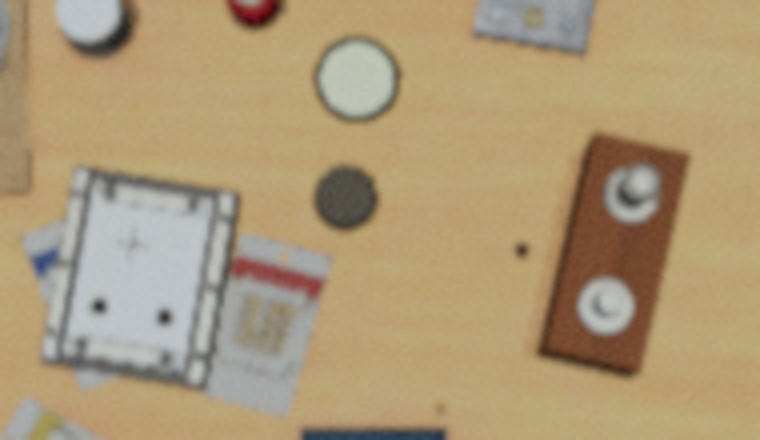

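```bash
cat >> h.py <<'E'
from scipy.spatial.transform import Rotation as Ro
def pose():
    s=env.get_state();q=s['orientation'];R=Ro.from_quat([q[1],q[2],q[3],q[0]]).as_matrix()
    return s,s['tcp_pos'],R
E
python3 - <<'E'
from h import *
np.set_printoptions(precision=4,suppress=True)
S=cam('scene');T=cam('top')
for nm,us,ut,z in [('punch collar',(362.3,279),(368,238.5),.075),('drift collar',(324.3,285.7),(361.25,266.5),.075),('cross',(282.7,197.3),(243,251),.022)]:
    print(nm,atz(S,us,z),atz(T,ut,z),tri([ray(S,us),ray(T,ut)]))
s,t,R=pose();print(t);print(R)
W=cam('wrist');E=np.array(W['extrinsics']);c=-E[:3,:3].T@E[:3,3]
print('cam in tool',R.T@(c-t),'axis',R.T@(-E[2,:3]))
E
```

```text
punch collar [ 0.5095 -0.3797  0.075 ] [ 0.5085 -0.3786  0.075 ] (array([ 0.5092, -0.3789,  0.0741]), [np.float64(0.0006380337631857459), np.float64(0.0006380337631857158)])
drift collar [ 0.4507 -0.3683  0.075 ] [ 0.4496 -0.3657  0.075 ] (array([ 0.4507, -0.3663,  0.0724]), [np.float64(0.0009189971827295243), np.float64(0.0009189971827295524)])
cross [ 0.4823 -0.115   0.022 ] [ 0.48   -0.1138  0.022 ] (array([ 0.4813, -0.1141,  0.0214]), [np.float64(0.0012448290271589505), np.float64(0.001244829027158916)])
[ 0.1593 -0.5525  0.2055]
[[ 0.      0.2771 -0.9608]
 [-0.0001 -0.9608 -0.2771]
 [-1.      0.0001  0.    ]]
cam in tool [-0.1688 -0.0002 -0.077 ] axis [0.9539 0.0001 0.3001]
```

Confirmed: in the crop, the tall tool with dark grip and domed cap stands at scene (364,268), which is the punch. The short rod at (324,282) is the drift. The punch axis is at about (0.509, -0.379) and the cross at about (0.481, -0.114), with the blank's face near z = 0.021. Next I turn the jaws across the stand and hover over the punch.

Emit:
{"name": "servo_tool", "arguments": {"moves": [[0,0,0,0.165,-1],[0,0,0,0.165,-1],[0,0,0,0.164,-1],[0,-3.48,-4.36,0,-1],[0,-3.48,-4.36,0,-1],[0,-3.48,-4.36,0,-1],[0,-3.48,-4.36,0,-1],[0,-3.48,-4.36,0,-1],[0,-3.48,-4.36,0,-1],[0,-3.48,-4.36,0,-1]], "grip_force": 120}}

```text
clock: 4.05
tcp_pos: [0.5108, -0.3781, 0.2056]
orientation: [-0.075, 0.703, -0.075, -0.703]
wrist_force: [0.4, -0.3, 0.2]
finger_gap: 0.0855
```

```bash
python3 - <<'E'
from h import *
np.set_printoptions(precision=4,suppress=True)
W=cam('wrist','w1.png');s,t,R=pose();print(t,s['clock']);print(R)
print(proj(W,[.509,-.379,.13],1),proj(W,[.509,-.379,.075],1),proj(W,[.4507,-.3663,.075],1))
E
```

```text
[ 0.5164 -0.3744  0.2051] 4.1
[[ 0.004  -0.2062 -0.9785]
 [ 0.0017 -0.9785  0.2062]
 [-1.     -0.0025 -0.0036]]
[318.8754 236.612 ] [318.4372 216.459 ] [318.3114 281.8647]
```

View pics/w1.png

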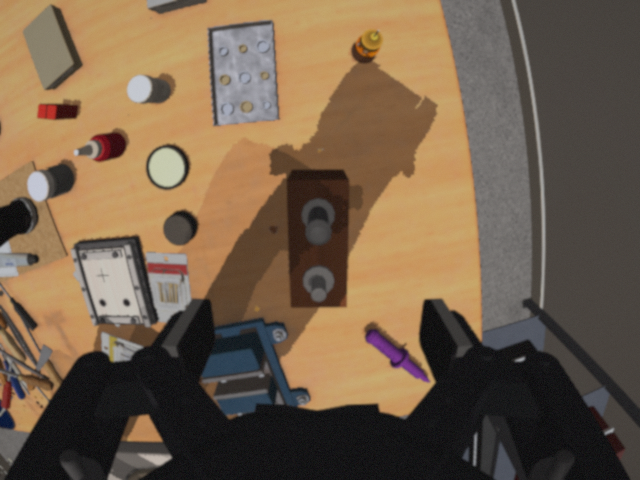

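```bash
python3 - <<'E'
from h import *
np.set_printoptions(precision=4,suppress=True)
s,t,R=pose();print(t,s['clock'],s['qvel'])
cam('wrist');W=cam('wrist');s,t,R=pose();print(t,s['clock'],s['qvel']);print(R)
cv2.imwrite('pics/w2.png',cv2.resize(W['pixels'][160:320,240:400],None,fx=4,fy=4,interpolation=cv2.INTER_CUBIC))
for p in ([.509,-.379,.13],[.509,-.379,.075],[.4507,-.3663,.075]): print(proj(W,p,1),(proj(W,p,1)-[240,160]+.5)*4)
E
```

```text
[ 0.5164 -0.3744  0.2051] 4.1 [-0.06   -0.0361 -0.0758  0.0071 -0.0284 -0.1289]
[ 0.5113 -0.3772  0.2049] 4.2 [-0.0565 -0.0199 -0.0274  0.0031 -0.0157 -0.0146]
[[-0.0002 -0.2071 -0.9783]
 [ 0.0002 -0.9783  0.2071]
 [-1.     -0.0002  0.0003]]
[322.9186 240.0494] [333.6742 322.1975]
[321.8898 219.3614] [329.5591 239.4457]
[321.1309 284.5834] [326.5236 500.3334]
```

View pics/w2.png

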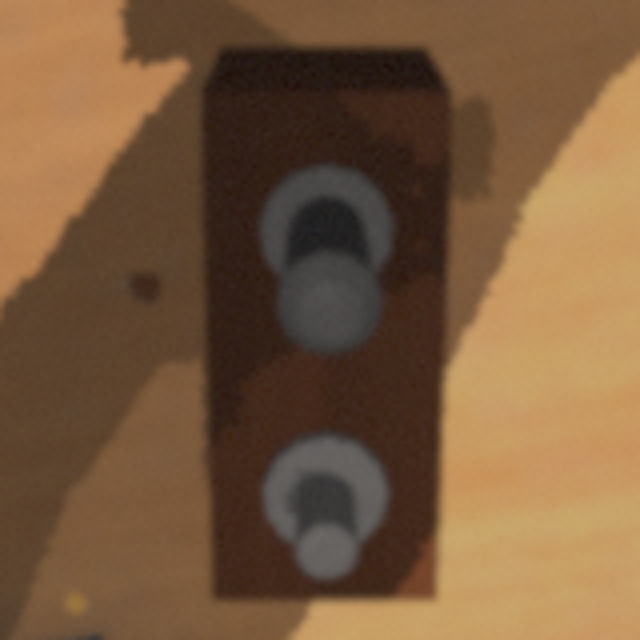

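Stand axis runs vertical in the crop; collar at (327,230), cap at (329,302), drift at (326,493). The wrist view puts the punch about 1.5 mm further in +x than the fixed cameras did, so I'll use a value in between and descend, then close.

Emit:
{"name": "servo_tool", "arguments": {"moves": [[2.0,-0.05,-0.14,0,-1],[2.0,0,0,0,-1],[2.0,0,0,0,-1],[2.0,0,0,0,-1],[2.0,0,0,0,-1],[1.5,0,0,0,-1],[1.0,0,0,0,-1],[0,0,0,0,-1],[0,0,0,0,-0.2],[0,0,0,0,0.2]], "grip_force": 120}}

```text
clock: 5.45
tcp_pos: [0.5111, -0.3792, 0.0814]
orientation: [-0.075, 0.704, -0.076, -0.703]
wrist_force: [-0.3, -0.2, 0.1]
finger_gap: 0.0517
```

```bash
python3 - <<'E'
from h import *
np.set_printoptions(precision=4,suppress=True)
W=cam('wrist','w3.png');s,t,R=pose();print(t,s['clock'],s['finger_gap'],s['wrist_force']);print(R)
E
```

```text
[ 0.5111 -0.3792  0.0813] 5.5 0.043760350026430986 [-0.0511 -0.1384  0.3603]
[[ 0.001  -0.2114 -0.9774]
 [-0.001  -0.9774  0.2114]
 [-1.      0.0008 -0.0012]]
```

View pics/w3.png

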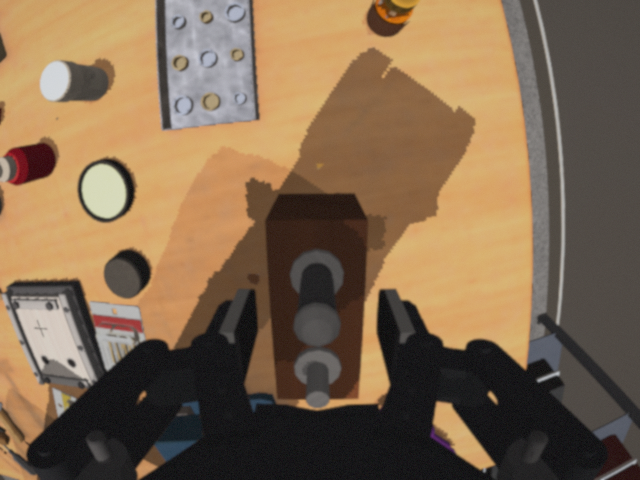

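```bash
python3 - <<'E'
from h import *
np.set_printoptions(precision=4,suppress=True)
W=cam('wrist');s,t,R=pose();print(t,s['finger_gap'])
for z in (.075,.125): print(proj(W,[t[0],t[1],z],1), proj(W,[.4507,-.3663,.075],1))
for uv in ((317,275),(316.5,273)): print(atz(W,uv,.075,1))
print(atz(W,(317.5,325),.122,1))
E
```

```text
[ 0.511  -0.3791  0.0811] 0.036093673746143556
[317.1853 275.1218] [317.6947 370.16  ]
[317.5107 326.0684] [317.6947 370.16  ]
[ 0.5111 -0.379   0.075 ]
[ 0.5122 -0.379   0.075 ]
[ 0.5097 -0.3788  0.122 ]
```

The collar at (317,275) and the cap at (317,325) land right on the TCP axis in the wrist view, so the punch is centred between the pads. Closing and lifting.

Emit:
{"name": "servo_tool", "arguments": {"moves": [[0,0,0,0,1],[0,0,0,0,1],[0,0,0,0,1],[0,0,0,0,1],[0,0,0,0,1],[-0.3,0,0,0,1],[-0.7,0,0,0,1],[-1.0,0,0,0,1],[-1.0,0,0,0,1],[0,0,0,0,1]], "grip_force": 120}}

```text
clock: 6.8
tcp_pos: [0.5114, -0.3795, 0.112]
orientation: [-0.075, 0.704, -0.076, -0.702]
wrist_force: [-0.1, 0.3, -1.5]
finger_gap: 0.0129
```

```bash
python3 - <<'E'
from h import *
np.set_printoptions(precision=4,suppress=True)
W=cam('wrist','w4.png');s,t,R=pose();print(t,s['clock'],s['finger_gap'],s['wrist_force'],s['ft_torque']);print(R)
E
```

```text
[ 0.5111 -0.3792  0.1113] 6.85 0.013149478635018546 [-0.0561 -0.4829 -0.9559] [ 0.0308  0.0557 -0.0037]
[[ 0.0011 -0.2116 -0.9774]
 [-0.0011 -0.9774  0.2116]
 [-1.      0.0009 -0.0013]]
```

View pics/w4.png

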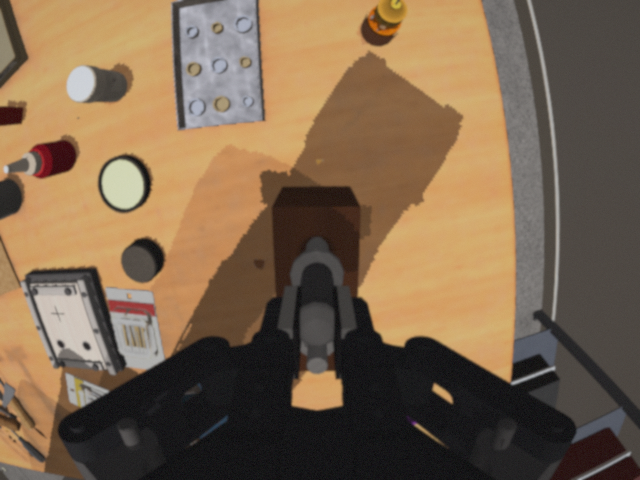

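Gripped: the finger gap is 13 mm and the weight shows at the wrist. The collar sits at (317,262), lifted about 30 mm. Now I lift clear and carry it over the cross.

Emit:
{"name": "servo_tool", "arguments": {"moves": [[-2.7,0,0,0,1],[-2.8,0,0,0,1],[0,-4.21,1.415,0,1],[0,-4.21,1.415,0,1],[0,-4.21,1.415,0,1],[0,-4.21,1.415,0,1],[0,-4.21,1.415,0,1],[0,-4.2,1.415,0,1],[2.0,0,0,0,1],[0,0,0,0,1]]}}

```text
clock: 8.1
tcp_pos: [0.4798, -0.113, 0.1444]
orientation: [0.075, -0.702, 0.075, 0.704]
wrist_force: [-0.8, 0.3, -0.7]
finger_gap: 0.0129
```

```bash
python3 - <<'E'
from h import *
np.set_printoptions(precision=4,suppress=True)
for n in ('scene','top','wrist'): 
    p=cam(n,n+'5.png')
s,t,R=pose();print(t,s['clock'],s['finger_gap'],s['wrist_force'])
for n in ('scene','top'):
    im=cv2.imread(f'pics/{n}5.png')
    r=im[110:260,200:360] if n=='scene' else im[190:310,190:320]
    cv2.imwrite(f'pics/{n}5c.png',cv2.resize(r,None,fx=4,fy=4,interpolation=cv2.INTER_CUBIC))
im=cv2.imread('pics/wrist5.png')
E
```

```text
[ 0.4814 -0.1146  0.1459] 8.25 0.013284251971195796 [ 0.7473  0.2345 -2.3276]
```

View pics/scene5c.png

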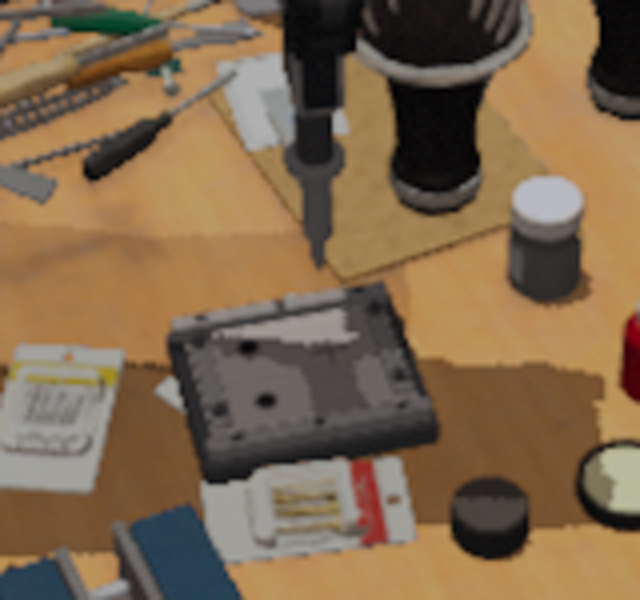

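View pics/wrist5.png

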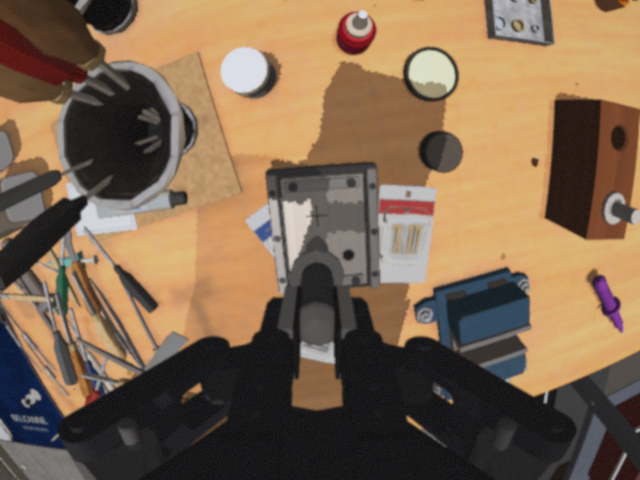

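View pics/top5c.png

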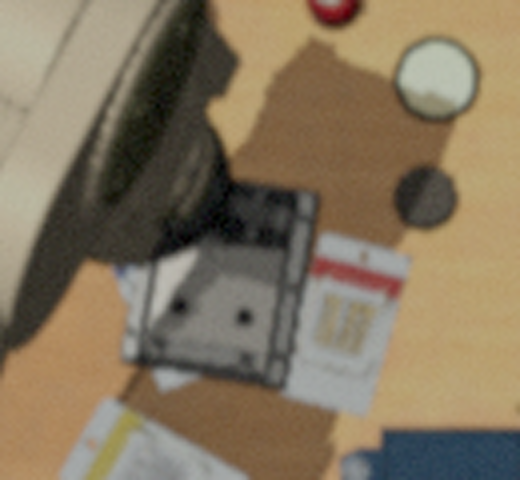

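```bash
python3 - <<'E'
from h import *
np.set_printoptions(precision=4,suppress=True)
W=cam('wrist','w6.png');s,t,R=pose();print(t,s['clock'],s['wrist_force'],R[:,0])
S=cam('scene')
cv2.imwrite('pics/w6c.png',cv2.resize(W['pixels'][170:310,240:400],None,fx=5,fy=4*1.25,interpolation=cv2.INTER_CUBIC))
zt=t[2]-.081+.008
X=[t[0],t[1],zt];print('tip exp',X,proj(W,X,1),proj(S,X))
print('scene tip at',atz(S,(279.5,177),zt))
for z in (.016,.021,.028): print(z,atz(W,(318,215),z,1),proj(W,[t[0],t[1],z],1))
for d in models.pinpoint('cross',W)+models.pinpoint('punch_point',W): print(d)
E
```

```text
[ 0.4816 -0.1148  0.1461] 8.3 [ 0.1509  0.8806 -1.7085] [ 0.0008 -0.0004 -1.    ]
tip exp [np.float64(0.48155353277963664), np.float64(-0.11477425876002484), np.float64(0.07305080454304488)] [317.2751 235.4061] [281.4706 176.9453]
scene tip at [ 0.4783 -0.1135  0.0731]
0.016 [ 0.4811 -0.1154  0.016 ] [317.1191 214.6416]
0.021 [ 0.4824 -0.1157  0.021 ] [317.1305 216.1607]
0.028 [ 0.4841 -0.116   0.028 ] [317.1472 218.3706]
{'location': [620.8, 331.4], 'conf': 0.59}
```

View pics/w6c.png

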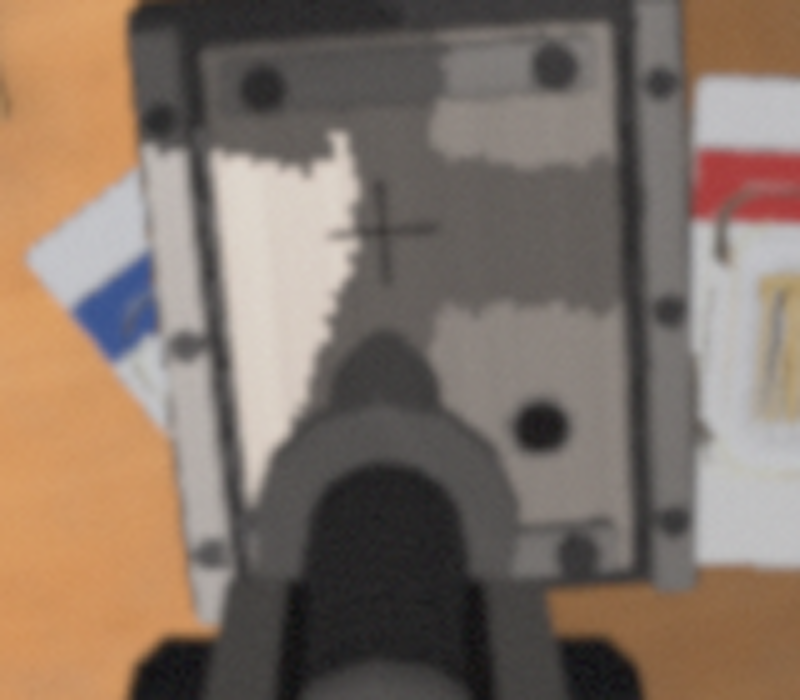

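```bash
python3 - <<'E'
from h import *
np.set_printoptions(precision=4,suppress=True)
W=cam('wrist');S=cam('scene');T=cam('top');s,t,R=pose();print(t)
a=ray(W,(316.6,216),1);b=ray(S,(282.7,197.3));c=ray(T,(243,251))
print(tri([a,b]),tri([a,c]),tri([a,b,c]))
E
```

```text
[ 0.4813 -0.1144  0.1457]
(array([ 0.4822, -0.1146,  0.0218]), [np.float64(0.00015256410841199441), np.float64(0.00015256410841201873)]) (array([ 0.4806, -0.1137,  0.0164]), [np.float64(0.000520407781997988), np.float64(0.0005204077819980068)]) (array([ 0.4815, -0.1142,  0.0211]), [np.float64(0.0005300932819702396), np.float64(0.0010310650472789016), np.float64(0.00147993752826336)])
```

Emit:
{"name": "servo_tool", "arguments": {"moves": [[1.0,0,0,0,1],[1.0,0,0,0,1],[0.8,0,0,0,1],[0.6,0,0,0,1],[0.3,0,0,0,1],[0.2,0,0,0,1],[0.1,0,0,0,1],[0,0,0,0,1],[0,0,0,0,1],[0,0,0,0,1]]}}

```text
clock: 9.85
tcp_pos: [0.4812, -0.1141, 0.1056]
orientation: [-0.075, 0.703, -0.075, -0.703]
wrist_force: [-0.5, 0.1, -0.9]
finger_gap: 0.0135
```

```bash
python3 - <<'E'
from h import *
np.set_printoptions(precision=4,suppress=True)
W=cam('wrist');S=cam('scene');s,t,R=pose();print(t,s['clock'],s['wrist_force'],R[:,0])
cv2.imwrite('pics/w7c.png',cv2.resize(W['pixels'][200:300,260:380],None,fx=6,fy=6,interpolation=cv2.INTER_CUBIC))
cv2.imwrite('pics/s7c.png',cv2.resize(S['pixels'][150:230,230:340],None,fx=7,fy=7,interpolation=cv2.INTER_CUBIC))
zt=t[2]-.081+.008
X=[t[0],t[1],zt];print('tip exp',X,(proj(W,X,1)-[260,200]+.5)*6-.5,(proj(S,X)-[230,150]+.5)*7-.5)
E
```

```text
[ 0.4812 -0.1141  0.1056] 9.95 [-0.1161  0.2008 -1.7945] [ 0.0002 -0.0002 -1.    ]
tip exp [np.float64(0.48118784412923216), np.float64(-0.11412124763766014), np.float64(0.032569680614842715)] [345.0133 216.1261] [365.747  304.4561]
```

View pics/w7c.png

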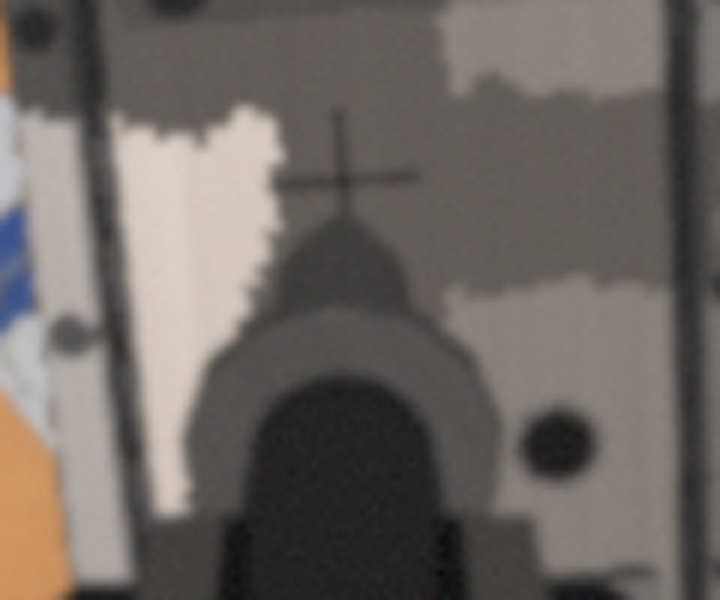

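View pics/s7c.png

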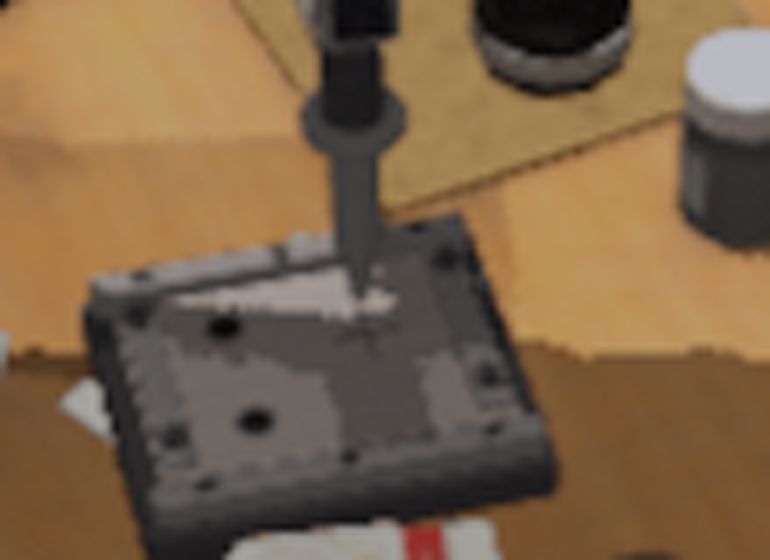

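```bash
python3 - <<'E'
from h import *
np.set_printoptions(precision=4,suppress=True)
W=cam('wrist');S=cam('scene');s,t,R=pose();print(t,s['wrist_force'])
i=lambda c,o,k:((np.array(c)+.5)/k-.5+o)
cw=i((343,180),[260,200],6);tw=i((345,214),[260,200],6);cs=i((371,331),[230,150],7);ts=i((361,301),[230,150],7)
print(cw,tw,cs,ts)
print('cross tri',tri([ray(W,cw,1),ray(S,cs)]))
print('tip tri',tri([ray(W,tw,1),ray(S,ts)]))
for z in (.016,.0215,.028): print(z,'cross-W',atz(W,cw,z,1)[:2],'cross-S',atz(S,cs,z)[:2])
for z in (.0325,): print(z,'tip-W',atz(W,tw,z,1)[:2],'tip-S',atz(S,ts,z)[:2])
E
```

```text
[ 0.4811 -0.1141  0.1055] [ 0.2892 -0.067  -1.8245]
[316.75   229.5833] [317.0833 235.25  ] [282.5714 196.8571] [281.1429 192.5714]
cross tri (array([ 0.4824, -0.1141,  0.0224]), [np.float64(2.6482063559256956e-05), np.float64(2.6482063559300565e-05)])
tip tri (array([ 0.4809, -0.1137,  0.0332]), [np.float64(0.0008352531786652715), np.float64(0.0008352531786652564)])
0.016 cross-W [ 0.4805 -0.1138] cross-S [ 0.4846 -0.108 ]
0.0215 cross-W [ 0.4822 -0.1141] cross-S [ 0.4827 -0.1133]
0.028 cross-W [ 0.4841 -0.1145] cross-S [ 0.4804 -0.1195]
0.0325 tip-W [ 0.4814 -0.1142] tip-S [ 0.4805 -0.1123]
```

The wrist crop shows the cross at (343,180) and the tip at (345,214); the scene crop shows the tip at (361,301) and the cross at about (371,331). Triangulated, the tip is 1.2 mm short of the cross in x, and the blank's face is near z = 0.022. I correct 1 mm and come down 7 mm.

Emit:
{"name": "servo_tool", "arguments": {"moves": [[0,0,-0.1,0,1],[0.2,0,0,0,1],[0.2,0,0,0,1],[0.1,0,0,0,1],[0.1,0,0,0,1],[0.1,0,0,0,1],[0,0,0,0,1],[0,0,0,0,1],[0,0,0,0,1],[0,0,0,0,1]]}}

```text
clock: 11.3
tcp_pos: [0.4821, -0.1143, 0.0985]
orientation: [-0.075, 0.703, -0.075, -0.703]
wrist_force: [-1.3, 0.7, -1.6]
finger_gap: 0.0133
```

```bash
python3 - <<'E'
from h import *
np.set_printoptions(precision=4,suppress=True)
W=cam('wrist');S=cam('scene');s,t,R=pose();print(t,s['clock'],s['wrist_force'],R[:,0])
cv2.imwrite('pics/w8c.png',cv2.resize(W['pixels'][200:300,260:380],None,fx=6,fy=6,interpolation=cv2.INTER_CUBIC))
cv2.imwrite('pics/s8c.png',cv2.resize(S['pixels'][150:230,230:340],None,fx=7,fy=7,interpolation=cv2.INTER_CUBIC))
E
```

```text
[ 0.4821 -0.1143  0.0985] 11.4 [-0.4093 -0.6487 -1.9783] [ 0.0001 -0.0001 -1.    ]
```

View pics/w8c.png

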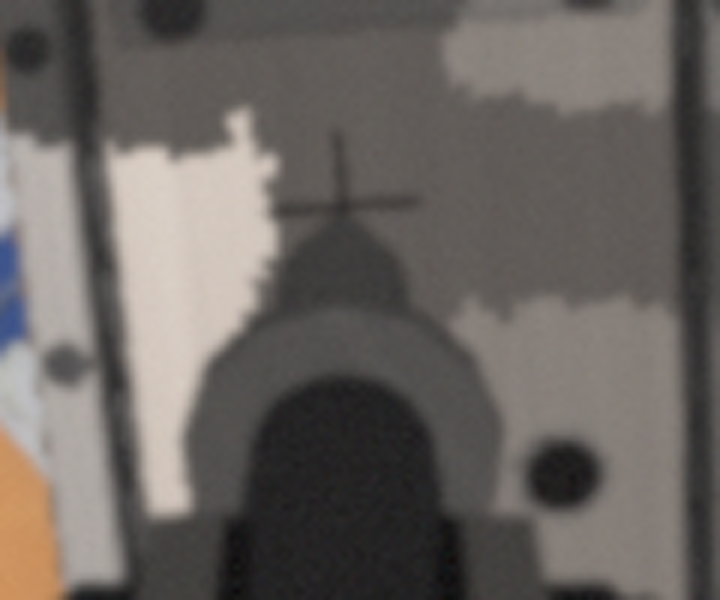

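View pics/s8c.png

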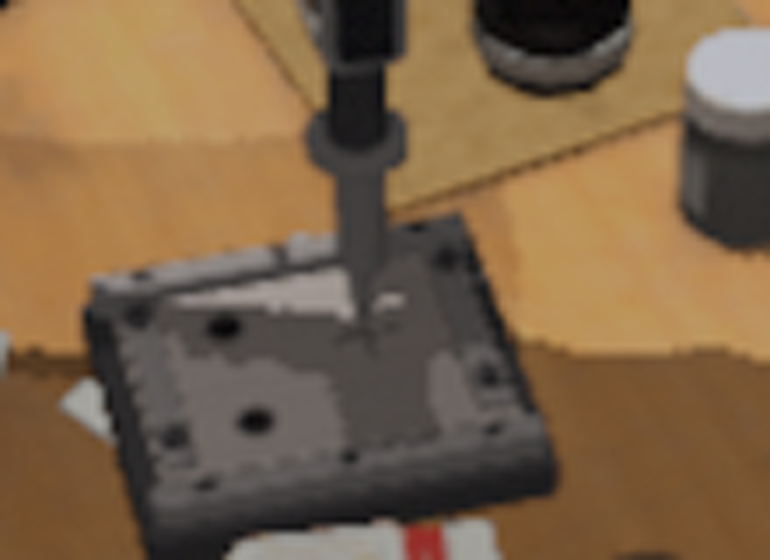

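Emit:
{"name": "servo_tool", "arguments": {"moves": [[0.05,0,0,0,1],[0.05,0,0,0,1],[0.05,0,0,0,1],[0.05,0,0,0,1],[0.05,0,0,0,1],[0.05,0,0,0,1],[0,0,0,0,1],[0,0,0,0,1],[0,0,0,0,1],[0,0,0,0,1]]}}

```text
clock: 12.65
tcp_pos: [0.4821, -0.1143, 0.0955]
orientation: [-0.075, 0.703, -0.075, -0.703]
wrist_force: [0.2, -0.2, -1.6]
finger_gap: 0.0131
```

```bash
cat > chk.py <<'E'
import sys
from h import *
np.set_printoptions(precision=4,suppress=True)
k=sys.argv[1]
W=cam('wrist');S=cam('scene');s,t,R=pose();print(t,s['clock'],s['wrist_force'],s['finger_gap'],R[:,0])
a=cv2.resize(W['pixels'][210:260,290:345],None,fx=10,fy=10,interpolation=cv2.INTER_CUBIC)
b=cv2.resize(S['pixels'][175:215,260:305],None,fx=12,fy=12,interpolation=cv2.INTER_CUBIC)
c=np.zeros((500,1090//10*10+0,3),np.uint8)
h=np.hstack([a[:,:],cv2.copyMakeBorder(b,0,20,0,0,cv2.BORDER_CONSTANT)])
h=cv2.resize(cv2.convertScaleAbs(h,alpha=1.8),None,fx=.72,fy=.72)
cv2.imwrite(f'pics/k{k}.png',h); print(h.shape)
f=[]
for _ in range(0): pass
E
python3 chk.py 9
```

```text
[ 0.4821 -0.1143  0.0955] 12.75 [-0.479   0.0072 -1.3384] 0.012735901565759055 [ 0.     -0.0001 -1.    ]
(360, 785, 3)
```

View pics/k9.png

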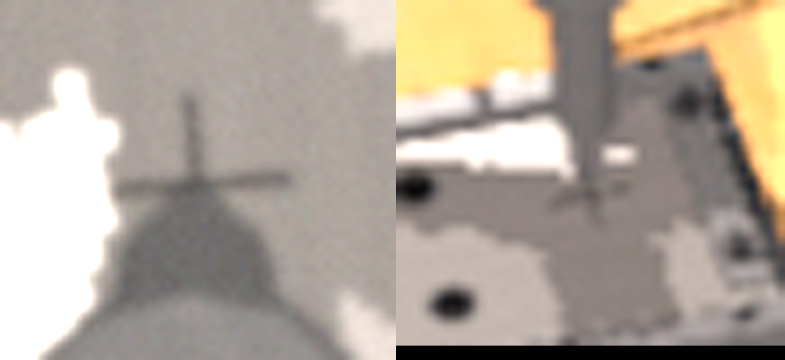

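Emit:
{"name": "servo_tool", "arguments": {"moves": [[0.05,0,0,0,1],[0,0,0,0,1],[0.05,0,0,0,1],[0,0,0,0,1],[0.05,0,0,0,1],[0,0,0,0,1],[0.05,0,0,0,1],[0,0,0,0,1],[0,0,0,0,1],[0,0,0,0,1]]}}

```text
clock: 14.0
tcp_pos: [0.4822, -0.1143, 0.0936]
orientation: [-0.075, 0.703, -0.075, -0.703]
wrist_force: [-0.8, 0.4, -0.3]
finger_gap: 0.0129
```

```bash
python3 chk.py 10
```

```text
[ 0.4822 -0.1144  0.0936] 14.1 [0.6802 0.1765 0.1563] 0.012974233765577237 [ 0.0003 -0.0002 -1.    ]
(360, 785, 3)
```

View pics/k10.png

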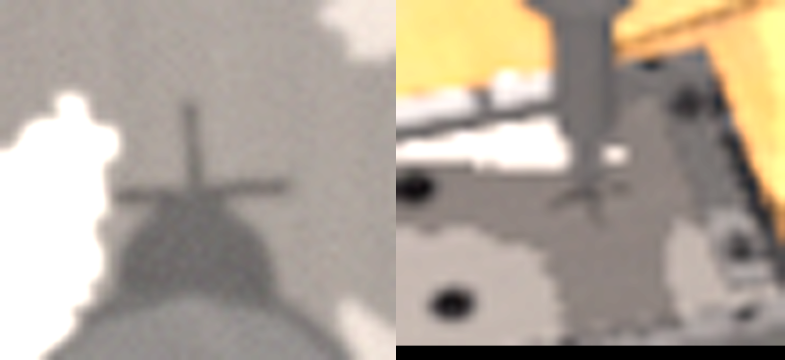

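Force rose from -1.6 to about 0 N, so the point is touching. In the wrist view the tip at (199,190) is on the cross at (198,188). Now I press in small steps.

Emit:
{"name": "servo_tool", "arguments": {"moves": [[0.02,0,0,0,1],[0.02,0,0,0,1],[0.02,0,0,0,1],[0.02,0,0,0,1],[0.02,0,0,0,1],[0,0,0,0,1],[0,0,0,0,1],[0,0,0,0,1],[0,0,0,0,1],[0,0,0,0,1]]}}

```text
clock: 15.35
tcp_pos: [0.4823, -0.1144, 0.0927]
orientation: [-0.075, 0.703, -0.075, -0.703]
wrist_force: [0.2, 0.1, 5.4]
finger_gap: 0.0133
```

Emit:
{"name": "servo_tool", "arguments": {"moves": [[0.02,0,0,0,1],[0.02,0,0,0,1],[0.02,0,0,0,1],[0.02,0,0,0,1],[0,0,0,0,1],[0,0,0,0,1],[0,0,0,0,1],[0,0,0,0,1],[0,0,0,0,1],[0,0,0,0,1]]}}

```text
clock: 16.6
tcp_pos: [0.4826, -0.1145, 0.0923]
orientation: [-0.075, 0.704, -0.075, -0.703]
wrist_force: [-0.7, -0.4, 6.7]
finger_gap: 0.0132
```

Emit:
{"name": "servo_tool", "arguments": {"moves": [[0.02,0,0,0,1],[0.02,0,0,0,1],[0.02,0,0,0,1],[0.02,0,0,0,1],[0,0,0,0,1],[0,0,0,0,1],[0,0,0,0,1],[0,0,0,0,1],[0,0,0,0,1],[0,0,0,0,1]]}}

```text
clock: 17.85
tcp_pos: [0.4828, -0.1146, 0.0918]
orientation: [-0.075, 0.704, -0.075, -0.702]
wrist_force: [-0.8, 1.1, 8.4]
finger_gap: 0.0134
```

Emit:
{"name": "servo_tool", "arguments": {"moves": [[0.02,0,0,0,1],[0.02,0,0,0,1],[0.02,0,0,0,1],[0.02,0,0,0,1],[0,0,0,0,1],[0,0,0,0,1],[0,0,0,0,1],[0,0,0,0,1],[0,0,0,0,1],[0,0,0,0,1]]}}

```text
clock: 19.1
tcp_pos: [0.483, -0.1146, 0.0912]
orientation: [-0.075, 0.704, -0.075, -0.702]
wrist_force: [-0.1, 0.8, 10.8]
finger_gap: 0.013
```

```bash
python3 chk.py 11
```

```text
[ 0.483  -0.1146  0.0912] 19.2 [-1.3259  1.4428 10.8029] 0.012972726413535937 [ 0.0022 -0.0009 -1.    ]
(360, 785, 3)
```

View pics/k11.png

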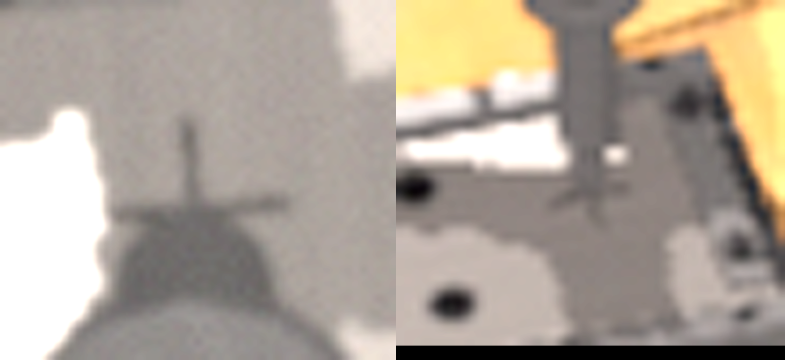

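Emit:
{"name": "servo_tool", "arguments": {"moves": [[0.02,0,0,0,1],[0.02,0,0,0,1],[0.02,0,0,0,1],[0.02,0,0,0,1],[0.02,0,0,0,1],[0.02,0,0,0,1],[0,0,0,0,1],[0,0,0,0,1],[0,0,0,0,1],[0,0,0,0,1]]}}

```text
clock: 20.45
tcp_pos: [0.4832, -0.1147, 0.0903]
orientation: [-0.075, 0.704, -0.075, -0.702]
wrist_force: [-0.7, 0.7, 11.4]
finger_gap: 0.013
```

Emit:
{"name": "servo_tool", "arguments": {"moves": [[0.02,0,0,0,1],[0.02,0,0,0,1],[0.02,0,0,0,1],[0.02,0,0,0,1],[0.02,0,0,0,1],[0,0,0,0,1],[0,0,0,0,1],[0,0,0,0,1],[0,0,0,0,1],[0,0,0,0,1]]}}

```text
clock: 21.7
tcp_pos: [0.4832, -0.1147, 0.0893]
orientation: [-0.075, 0.704, -0.075, -0.702]
wrist_force: [-0.9, 1.0, 11.2]
finger_gap: 0.0131
```

```bash
python3 chk.py 12
```

```text
[ 0.4832 -0.1147  0.0893] 21.8 [-0.9267 -0.5285 12.3559] 0.013206493087259382 [ 0.0027 -0.0011 -1.    ]
(360, 785, 3)
```

View pics/k12.png

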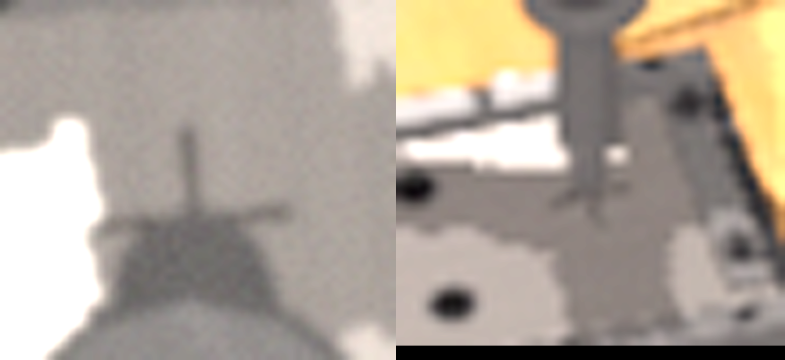

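```bash
python3 - <<'E'
from h import *
np.set_printoptions(precision=4,suppress=True)
W=cam('wrist');s,t,R=pose();print(t,s['wrist_force'])
a=cv2.resize(W['pixels'][200:300,260:380],None,fx=6,fy=6,interpolation=cv2.INTER_CUBIC)
b=cv2.imread('pics/w8c.png')
cv2.imwrite('pics/cmp.png',cv2.convertScaleAbs(np.hstack([b[150:,150:550],a[150:,150:550]]),alpha=1.8))
E
```

```text
[ 0.4832 -0.1147  0.0893] [ 0.0331  0.4154 12.1782]
```

View pics/cmp.png

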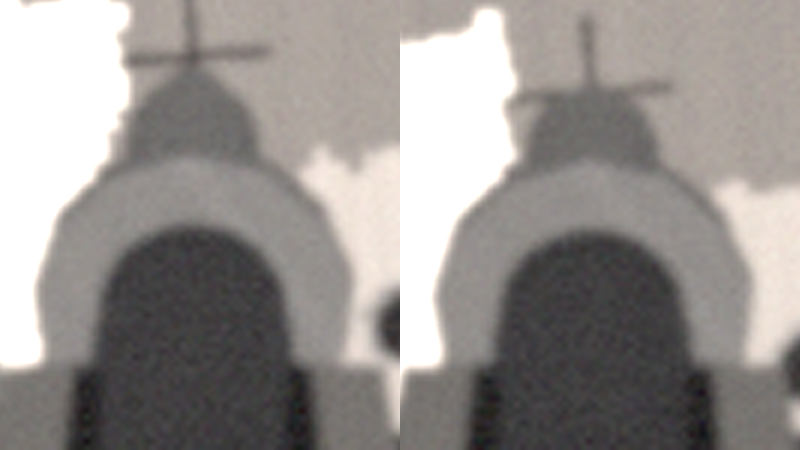

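Emit:
{"name": "servo_tool", "arguments": {"moves": [[0.02,0,0,0,1],[0.02,0,0,0,1],[0.02,0,0,0,1],[0.02,0,0,0,1],[0.02,0,0,0,1],[0,0,0,0,1],[0,0,0,0,1],[0,0,0,0,1],[0,0,0,0,1],[0,0,0,0,1]]}}

```text
clock: 23.1
tcp_pos: [0.4828, -0.1146, 0.0878]
orientation: [-0.075, 0.704, -0.075, -0.702]
wrist_force: [-0.5, 0.2, 9.4]
finger_gap: 0.0128
```

Emit:
{"name": "servo_tool", "arguments": {"moves": [[0.01,0,0,0,1],[0.01,0,0,0,1],[0.01,0,0,0,1],[0.01,0,0,0,1],[0.01,0,0,0,1],[0,0,0,0,1],[0,0,0,0,1],[0,0,0,0,1],[0,0,0,0,1],[0,0,0,0,1]]}}

```text
clock: 24.35
tcp_pos: [0.4824, -0.1145, 0.0867]
orientation: [-0.075, 0.703, -0.075, -0.703]
wrist_force: [-0.9, -0.1, 5.3]
finger_gap: 0.0134
```

Emit:
{"name": "servo_tool", "arguments": {"moves": [[0.01,0,0,0,1],[0.01,0,0,0,1],[0,0,0,0,1],[0,0,0,0,1],[0,0,0,0,1],[0,0,0,0,1],[0,0,0,0,1],[0,0,0,0,1],[0,0,0,0,1],[0,0,0,0,1]]}}

```text
clock: 25.6
tcp_pos: [0.4822, -0.1143, 0.0863]
orientation: [-0.075, 0.703, -0.075, -0.703]
wrist_force: [-0.6, -0.3, 3.9]
finger_gap: 0.013
```

```bash
python3 - <<'E'
from h import *
np.set_printoptions(precision=4,suppress=True)
W=cam('wrist');S=cam('scene');s,t,R=pose();print(t,s['wrist_force'],s['clock'])
a=cv2.resize(W['pixels'][200:300,260:380],None,fx=6,fy=6,interpolation=cv2.INTER_CUBIC)
b=cv2.resize(S['pixels'][165:215,260:310],None,fx=8,fy=9,interpolation=cv2.INTER_CUBIC)
cv2.imwrite('pics/cmp2.png',cv2.convertScaleAbs(np.hstack([b,a[150:,150:550]]),alpha=1.8))
E
```

```text
[ 0.4821 -0.1143  0.0863] [-0.2709  0.1989  3.5482] 25.7
```

View pics/cmp2.png

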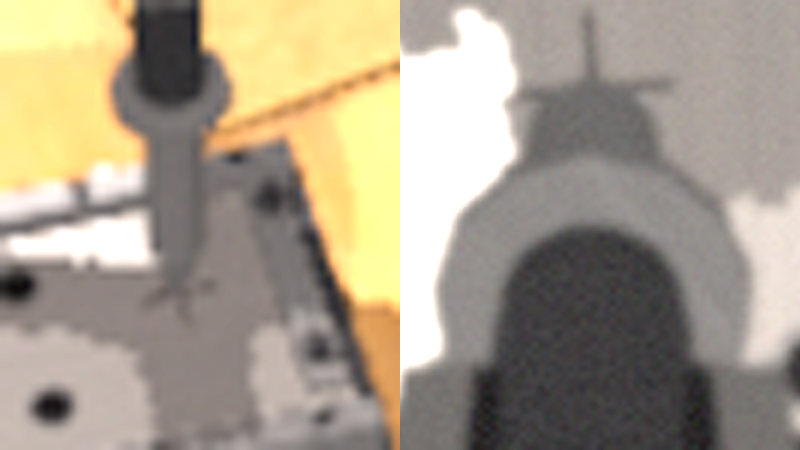

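Contact force rose to about 13.5 N, then fell steadily to about 5.4 N while the tool kept going down. The nose is clearly shortened and still on the cross at (589,85), so the spring has snapped. Lifting off and heading back.

Emit:
{"name": "servo_tool", "arguments": {"moves": [[-0.5,0,0,0,1],[-1.5,0,0,0,1],[-2.0,0,0,0,1],[-2.0,0,0,0,1],[-2.0,0,0,0,1],[0,4.2,-1.4,0,1],[0,4.2,-1.4,0,1],[0,4.2,-1.4,0,1],[0,4.2,-1.4,0,1],[0,4.2,-1.4,0,1]]}}

```text
clock: 26.95
tcp_pos: [0.5055, -0.3353, 0.1658]
orientation: [0.076, -0.703, 0.075, 0.704]
wrist_force: [1.1, 0.4, -0.9]
finger_gap: 0.0136
```

Emit:
{"name": "servo_tool", "arguments": {"moves": [[0,2.1,-0.7,0,1],[0,2.1,-0.7,0,1],[0,0,0,0,1],[0,0,0,0,1],[0,0,0,0,1],[0,0,0,0,1],[0,0,0,0,1],[0,0,0,0,1],[0,0,0,0,1],[0,0,0,0,1]]}}

```text
clock: 28.2
tcp_pos: [0.5109, -0.3784, 0.1662]
orientation: [-0.075, 0.703, -0.075, -0.703]
wrist_force: [0.8, 0.2, -1.7]
finger_gap: 0.0134
```

```bash
python3 - <<'E'
from h import *
np.set_printoptions(precision=4,suppress=True)
W=cam('wrist','w13.png');S=cam('scene');s,t,R=pose();print(t,s['wrist_force'],s['clock'],s['finger_gap'],R[:,1])
d=np.array([.5111,-.3792])-t[:2]; print('tool y,z cm',d@R[:2,1]*100,d@R[:2,2]*100)
a=cv2.resize(W['pixels'][180:300,257:382],None,fx=4,fy=4,interpolation=cv2.INTER_CUBIC)
b=cv2.resize(S['pixels'][210:330,300:400],None,fx=3,fy=4,interpolation=cv2.INTER_CUBIC)
cv2.imwrite('pics/r13.png',cv2.convertScaleAbs(np.hstack([b,a]),alpha=1.6))
E
```

```text
[ 0.5108 -0.3784  0.1662] [ 0.68   -0.3964 -2.4052] 28.3 0.013234098481741145 [-0.2117 -0.9773  0.0001]
tool y,z cm 0.07201165709252727 -0.04398917080970951
```

View pics/r13.png

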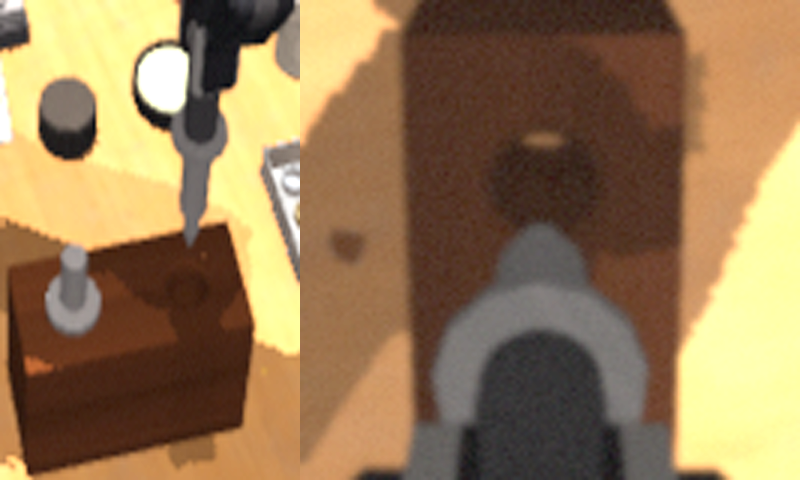

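```bash
python3 - <<'E'
from h import *
np.set_printoptions(precision=4,suppress=True)
W=cam('wrist');s,t,R=pose();print(t,R[:,0])
for v in ((545,181),(545,178)):
    uv=(257+(v[0]-300+.5)/4-.5,180+(v[1]+.5)/4-.5);h=atz(W,uv,.07,1);d=(h-t)[:2]
    print(h,'tool y,z cm',d@R[:2,1]*100,d@R[:2,2]*100)
uv=(257+(542-300+.5)/4-.5,180+(226+.5)/4-.5);print('tip',atz(W,uv,.093,1))
E
```

```text
[ 0.5108 -0.3784  0.1662] [ 0.     -0.0001 -1.    ]
[ 0.5116 -0.3792  0.07  ] tool y,z cm 0.061537095498618154 -0.09559748827267657
[ 0.5122 -0.3793  0.07  ] tool y,z cm 0.061539226098407764 -0.15341917765013885
tip [ 0.5104 -0.3783  0.093 ]
```

The hole shows at crop (545,181), about 1 mm from the axis, so I correct y +0.065 and z -0.08 cm and lower the punch.

Emit:
{"name": "servo_tool", "arguments": {"moves": [[0,0.065,-0.08,0,1],[1.0,0,0,0,1],[1.0,0,0,0,1],[1.0,0,0,0,1],[1.0,0,0,0,1],[1.0,0,0,0,1],[1.0,0,0,0,1],[1.0,0,0,0,1],[1.0,0,0,0,1],[0.2,0,0,0,1]]}}

```text
clock: 29.6
tcp_pos: [0.511, -0.3787, 0.0831]
orientation: [0.076, -0.703, 0.075, 0.704]
wrist_force: [0.6, 0.8, -0.9]
finger_gap: 0.013
```

Emit:
{"name": "servo_tool", "arguments": {"moves": [[0,0,0,0,1],[0,0,0,0,1],[0.1,0,0,0,1],[0.1,0,0,0,1],[0,0,0,0,1],[0,0,0,0,1],[0,0,0,0,1],[0,0,0,0,1],[0,0,0,0,1],[0,0,0,0,1]]}}

```text
clock: 30.85
tcp_pos: [0.5115, -0.3792, 0.0822]
orientation: [-0.075, 0.703, -0.075, -0.703]
wrist_force: [0.2, -0.5, -1.3]
finger_gap: 0.0131
```

```bash
python3 - <<'E'
from h import *
np.set_printoptions(precision=4,suppress=True)
W=cam('wrist');S=cam('scene');s,t,R=pose();print(t,s['wrist_force'],s['ft_torque'],s['clock'],s['finger_gap'])
a=cv2.resize(W['pixels'][220:340,257:382],None,fx=4,fy=4,interpolation=cv2.INTER_CUBIC)
b=cv2.resize(S['pixels'][230:330,300:400],None,fx=3,fy=3,interpolation=cv2.INTER_CUBIC)
cv2.imwrite('pics/r14.png',cv2.convertScaleAbs(np.hstack([cv2.copyMakeBorder(b,0,180,0,0,cv2.BORDER_CONSTANT),a]),alpha=1.6))
E
```

```text
[ 0.5115 -0.3792  0.0822] [-0.1557 -0.3825 -2.6078] [-0.0031  0.0162 -0.003 ] 30.95 0.013357786573028399
```

View pics/r14.png

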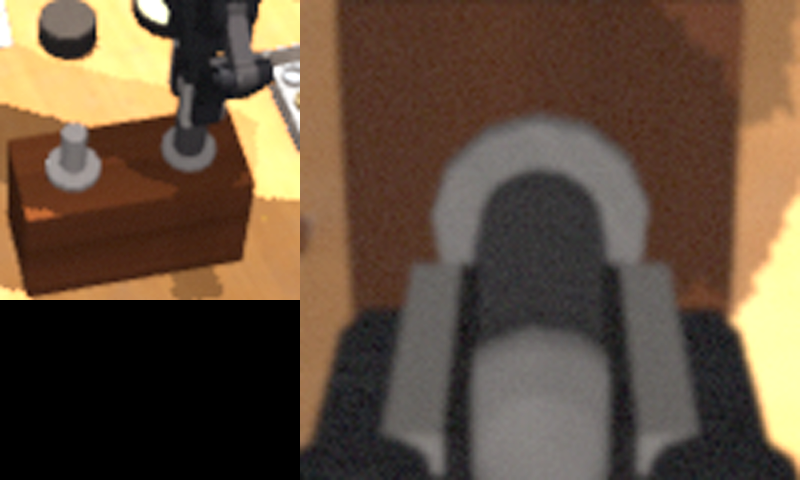

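Emit:
{"name": "servo_tool", "arguments": {"moves": [[0.05,0,0,0,1],[0.05,0,0,0,1],[0,0,0,0,1],[0,0,0,0,1],[0,0,0,0,1],[0,0,0,0,1],[0,0,0,0,1],[0,0,0,0,1],[0,0,0,0,1],[0,0,0,0,1]]}}

```text
clock: 32.2
tcp_pos: [0.5115, -0.3792, 0.0813]
orientation: [-0.075, 0.703, -0.075, -0.703]
wrist_force: [-1.0, -0.3, 0.2]
finger_gap: 0.013
```

Wrist force rose from about -1.9 to 0.2 N at the original grasp height, so the collar is on the stand. Opening.

Emit:
{"name": "servo_tool", "arguments": {"moves": [[0,0,0,0,0.6],[0,0,0,0,0.3],[0,0,0,0,0],[0,0,0,0,-0.4],[0,0,0,0,-0.7],[0,0,0,0,-1],[0,0,0,0,-1],[0,0,0,0,-1],[0,0,0,0,-1],[0,0,0,0,-1]]}}

```text
clock: 33.45
tcp_pos: [0.5115, -0.3792, 0.0812]
orientation: [-0.075, 0.703, -0.075, -0.703]
wrist_force: [0.4, -0.3, -0.0]
finger_gap: 0.0851
```

Emit:
{"name": "servo_tool", "arguments": {"moves": [[-1.0,0,0,0,-1],[-2.0,0,0,0,-1],[-2.5,0,0,0,-1],[-3.0,0,0,0,-1],[-3.0,0,0,0,-1],[-1.0,0,0,0,-1],[0,0,0,0,-1],[0,0,0,0,-1],[0,0,0,0,-1],[0,0,0,0,-1]]}}

```text
clock: 34.7
tcp_pos: [0.5112, -0.3789, 0.2053]
orientation: [0.076, -0.703, 0.075, 0.704]
wrist_force: [0.1, -0.6, -1.3]
finger_gap: 0.0854
```

```bash
python3 - <<'E'
from h import *
np.set_printoptions(precision=4,suppress=True)
W=cam('wrist','w15.png');S=cam('scene');s,t,R=pose();print(t,s['wrist_force'],s['clock'],s['finger_gap'])
a=cv2.resize(W['pixels'][160:300,240:400],None,fx=3,fy=3,interpolation=cv2.INTER_CUBIC)
b=cv2.resize(S['pixels'][180:320,300:400],None,fx=3,fy=3,interpolation=cv2.INTER_CUBIC)
cv2.imwrite('pics/r15.png',cv2.convertScaleAbs(np.hstack([b,a]),alpha=1.4))
cv2.imwrite('pics/s15.png',S['pixels'])
print(proj(W,[.5111,-.379,.075],1),proj(W,[.5111,-.379,.125],1))
E
```

```text
[ 0.5114 -0.379   0.2057] [-0.6364 -0.4409  0.3744] 34.8 0.08536693028116495
[317.2768 214.5728] [317.3728 232.3777]
```

View pics/r15.png

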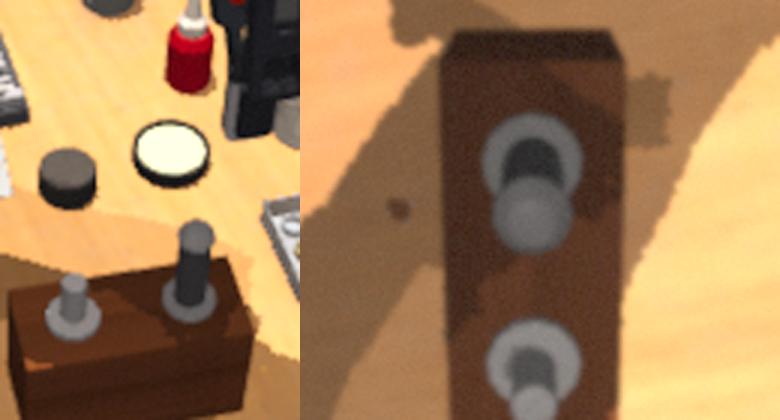

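View pics/s15.png

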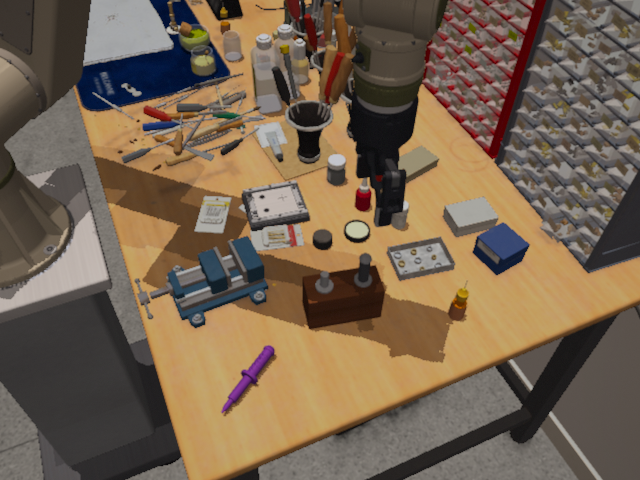

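The punch stands upright in its hole with the collar flat at scene (363,281), the gripper is clear, and nothing else has moved. Handing in.

```bash
python3 -c "
from workcell import order
print(order.hand_in())"
```

```text
the job is handed in; nothing more can be done
None
```

The punch was pressed upright on the scribed cross until its spring snapped. It now stands back in its own hole, released, and I handed the job in at about 35 s of the 58 s allowed.

- **Snap:** the force on the blank, after allowing for the punch's weight, climbed to about 14 N. It then fell steadily to about 5.4 N while the tool kept going down, which is the snap. I stopped there. The force read at the end of each move stayed below about 14 N, but I could not see it between those readings.
- **Position:** in the wrist camera the point stayed within about 1 mm of the cross throughout. The scene camera suggested up to about 1.3 mm off, still inside the 3 mm limit.
- **Uncertain depth:** the tool's travel since first touch, about 7.6 mm, disagrees with the 6.5 to 7 mm that the force suggests. I put the difference down to give in the grip, since the punch appeared to lean slightly under load. I took the falling force as proof of the snap, but I did not measure the nose depth directly.
- **Return:** the collar touched down at the height where I first gripped it, and the last pictures show the punch upright in its hole with the gripper open and clear. The drift, the purple look-alike and the rest of the bench look unmoved. I judged that by eye and did not measure it.

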